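# Push-to-open bench cupboard behind a wood block

### The job

A loose wood block stands in front of one of the two small bench cupboards, in the way of its door. Push the block aside along the bench, without picking it up, until it is well clear of the door's whole swing; then press that door in at its free edge so that the push-to-open catch lets it spring ajar, and with a fingertip swing it wide open, about square to the cupboard. Leave the other cupboard shut and everything else where it is.

Things in the scene. Friction and masses are not known exactly. Their poses are not given: they have to be found in the camera images.
- blocked_cupboard: cupboard to open (block in front of it): low, plywood with a grey door, fixed, 140 deep (x) x 150 wide (y) x 80 high. Origin: centre of underside; -x points out of its front, +y is the left side seen from the robot. The door covers the front: 146 wide, 12 thick, 4 to 80 above the bench, outer face 88 before the origin, 6 gap behind it. The top board ends 70 before the origin
- blocked_door (a joint): angle of its door, rad: 0 shut and latched, negative pressed in (stop -0.036), positive open towards the robot (stop 1.6). Pressed in 3 to 4 mm at the disc (about 3 N) the catch frees for good; as the finger draws back a spring pushes the door to about 0.58, where it stays. Beyond, light friction (0.04 to 0.1 N m); it stays where left
- blocked_door_press (a point): centre of a small round metal disc, 18 across, flush on that door's outer face, 26 from its free right edge, 45 above the bench: the spot to press (near the hinge it is much harder). Moves with the door
- blocked_door_hinge (a point): point on that door's upright hinge line at its left (+y) edge and inner face, 45 above the bench; 76 in front of and 73 left of the cupboard's origin, fixed to it. The opening door's far corner sweeps a radius of 147 about it
- blocked_door_edge (a point): middle of that door's free (right, -y when shut) edge, 45 above the bench; moves with the door
- wood_block: loose rectangular wood block, 60 (x) x 90 (y) x 40 high, about 0.16 kg, lying flat on the bench in front of the cupboard's door. Origin at the centre of its underside
- other_cupboard: the second, identical cupboard with nothing in front of it (its origin and axes as for the first); it stays shut
- other_door (a joint): angle of the other cupboard's door, 0 shut; same catch; must stay shut
- glue_bottle: loose upright glue bottle, 58 across, 166 high, a bystander left of the cupboards. Origin at the centre of its underside
- tape_roll: loose roll of masking tape lying flat, 92 across, 25 high, a bystander right of the cupboards. Origin at the centre of its underside
There are look-alikes about, which are no part of the job. What is shaped like the wood_block but blue is not meant.

How it is judged:
By the outcome, as a careful person would: the job done as asked, in the order asked, and still so for the second after the job is handed in, with the robot touching nothing.
It also fails if it takes over 64 s, if anything falls off the work surface, if the arm or the gripper's body presses on something with over 40 N, if the wrist force passes 120 N, or if a joint passes its speed limit or range.

### The arm

A 6-joint arm with a two-finger parallel gripper is mounted at the origin on a cart in front of the work surface, level with it; the furniture and walls round the work are solid. World frame = base frame: x ahead of the robot, y to its left, z up, the work surface at z = 0. Lengths are in mm, angles in rad, forces in N, time in s.
With the tool pointing down it reaches from about 250 to 775 mm from the base axis. Payload 4 kg.
Tool frame: the origin (TCP) lies midway between the tips of the shut fingers; the grasp point (between the pads) lies 19 mm behind it; z points along the fingers, y is the line along which they close (so a half turn about z gives the same grasp; the last joint's range is limited). The gripper opens to 85 mm and grips with 20 to 120 N. Pads are 22 mm wide; open, the fingers measure 114 mm over their backs; the gripper's body (76 mm by 85 mm) begins 54 mm behind the grasp point. The pads swing forward as they close: fully open they stand 13 mm farther back than shut.
Start: joints at [-1.364, 0.087, 1.371, -0, 1.684, -0.103], TCP at [167.674, -523.835, 231.341] pointing down, gripper open.
Joint ranges: [-3.1, 3.1], [-0.76, 2.03], [0.27, 2.55], [-1.08, 4.22], [0.17, 2.65], [-2.57, 2.57]. Speed limits (rad/s): [2.79, 2.79, 3.14, 3.14, 3.14, 3.14].

### API

Orientations are given as a rotation vector (axis times angle).
In Python, from plant import status, optics, manip gives the robot as it stands.
- The arm moves only by the tool send_rows, never from a script. Its argument "moves" is a list that holds one entry, the list of rows, each a list of 5 numbers: the shift along the tool's x, y, z in m, then the turn about the tool's z in rad, then the closure, from 0 (fully open) to 1 (shut). A call has 1 to 20 rows; each row shifts and turns the commanded pose from where the row before left it, along the tool's axes as they then stand; what a row does not reach is not made up. A row lasts 1/10 s, in which the tool goes at most 50 mm and 8.59 degrees, less where a joint would pass 70% of its speed; a pose out of reach is approached as far as the arm can. A call is refused whole if a number of a shift passes 0.05 or a number of a turn 0.15, either way. A call with a gripper value outside its range is refused whole. The fingers move at their own pace and stop on an object; the grip force is fixed at half the most. Time passes only in rows, so rows that do not move let the fingers close. It gives the time, the measured TCP pose, the force, the opening and the grip force at its end, in the units of the state.
- status.observe(): the state, without advancing time (a new reading comes with each control period).
- optics.read_camera(name): name is "side" or "top"; returns a dict with "frame" (384x512x3 uint8, red, green, blue), "fx", "fy", "cx", "cy" (pixels), "D" ([k1, k2, p1, p2, k3] as OpenCV has them; the pictures are not rectified), "rvec" (rotation vector, rad) and "tvec" (3), from world to camera coordinates, as OpenCV has them. Camera axes: x right, y down, z forward; pixel columns grow to the right and rows downward; lengths in mm; the calibration is good to about 2 mm. A picture is of the moment at which its call begins. There is no depth.
- manip.hand_in(): hands the job in; it is judged then, once.
The state is a dict: "time_s": time; "joint_positions": joint angles; "qd": joint speeds; "joint_efforts": joint torques, N m; "position": TCP position; "eef_rot": TCP orientation; "wrist_force": force on the tool from outside, world axes, zero at the start; "ft_torque": the same for the moment, N m; "gripper_width": finger opening in mm; "finger_force": force on a finger pad.
Only numpy, scipy, OpenCV 4.12 (cv2) and the standard library are available. Lean on these libraries where they do the work, as an engineer would, in place of code of your own. Each camera call takes 0.05 s, during which the arm holds its last target. There are 200 camera calls.

## Working session

There is one attempt and no reset: what is moved stays moved. The work goes in short steps, Python scripts to look and compute and a tool call to move; the robot and the scene stay as the last step left them, time stands still between calls to the robot, and variables do not carry over. Pictures are saved under pics/ and viewed, at most 10 in all, crops included, and the job is handed in when it is done.

Besides the shell and the picture viewer there is one more tool, called after "Request:" by a JSON object that holds its "method" and its "body". send_rows: Moves the arm, as the interface text tells. Its arguments: {"type":"object","properties":{"moves":{"type":"array"}},"required":["moves"]}

```bash
mkdir -p pics; ls; cat > h.py <<'E'
import numpy as np, cv2
from plant import status, optics, manip
def cam(n):
    c=optics.read_camera(n); c['K']=np.array([[c['fx'],0,c['cx']],[0,c['fy'],c['cy']],[0,0,1.]]); c['D']=np.array(c['D'],float)
    c['R']=cv2.Rodrigues(np.array(c['rvec'],float))[0]; c['t']=np.array(c['tvec'],float).ravel(); return c
def save(c,f,s=1.5): cv2.imwrite('pics/'+f,cv2.resize(c['frame'][:,:,::-1],None,fx=s,fy=s,interpolation=cv2.INTER_CUBIC))
def ray(c,uv):
    p=cv2.undistortPoints(np.array(uv,float).reshape(-1,1,2),c['K'],c['D']).reshape(-1,2)
    d=np.c_[p,np.ones(len(p))]@c['R']; return -c['R'].T@c['t'],d
def plane(c,uv,z):
    o,d=ray(c,uv); return o+d*((z-o[2])/d[:,2])[:,None]
def proj(c,P): return cv2.projectPoints(np.array(P,float).reshape(-1,1,3),c['R'],c['t'],c['K'],c['D'])[0].reshape(-1,2)
E
python3 - <<'E'
from h import *
for n in('top','side'):
    c=cam(n); save(c,n+'0.png'); print(n,-c['R'].T@c['t'])
s=status.observe(); print(s)
E
```

```text
pics
top [505.04603451 -17.61647517 954.7560047 ]
side [298.34518732 785.25047177 645.14034544]
{'time_s': 0.1, 'joint_positions': array([-1.36408715e+00,  8.78905914e-02,  1.37211059e+00, -1.47081637e-06,
        1.68359824e+00, -1.03144686e-01]), 'qd': array([-0.00099047, -0.00053273, -0.00391174, -0.00030253, -0.00054195,
        0.00021401]), 'joint_efforts': array([ 2.32121180e-03, -3.53016508e+01, -3.14218175e+01, -6.28247790e-05,
        7.93171115e-03,  2.13665459e-05]), 'position': array([ 167.58509632, -523.37665686,  230.24719445]), 'eef_rot': array([-3.10198524e+00, -4.84463098e-01,  1.65343262e-04]), 'wrist_force': array([-0.66614335,  0.00421414,  0.43709371]), 'ft_torque': array([-0.01175634,  0.04783595,  0.01115798]), 'finger_force': 0.0, 'gripper_width': 85.52294556414678}
```

View pics/top0.png

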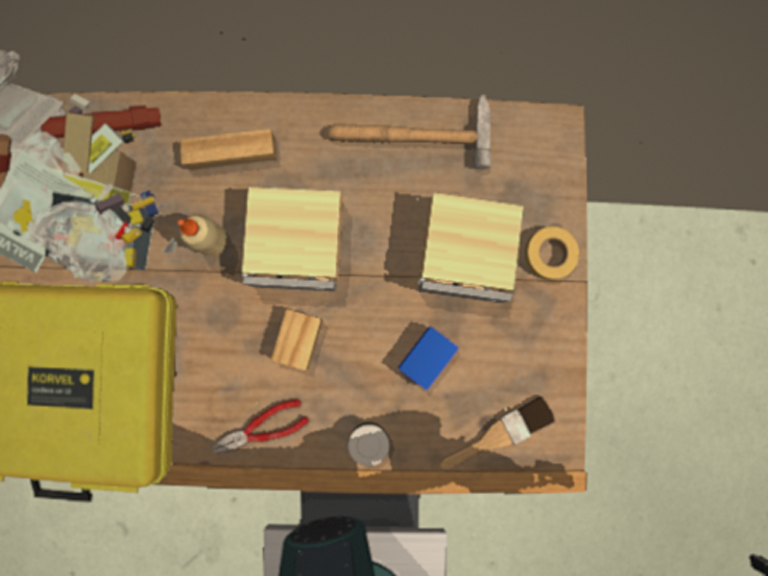

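View pics/side0.png

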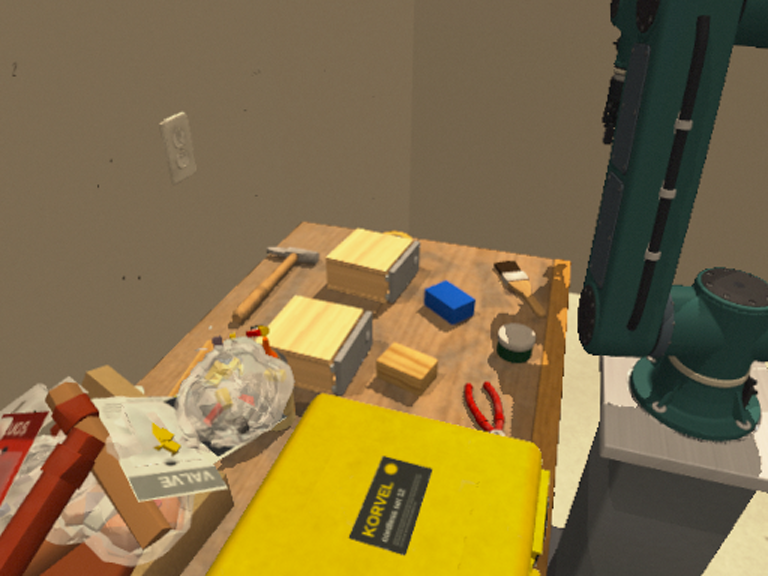

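The top view (shown at 1.5x) has the left cupboard at about (292,235), with the wood block in front of it at (297,338). The blue look-alike is at (428,357), in front of the right cupboard. The tin is at (369,445), the pliers at (262,425), the glue bottle at (205,235) and the tape at (553,252). The side view agrees with this.

```bash
cat > m.py <<'E'
from h import *
def quad(c,mask,z,near,amin=150):
    cs,_=cv2.findContours(mask.astype(np.uint8),cv2.RETR_EXTERNAL,cv2.CHAIN_APPROX_NONE)
    cs=[k for k in cs if cv2.contourArea(k)>amin]
    k=min(cs,key=lambda k:np.hypot(*(k.reshape(-1,2).mean(0)-near)))
    P=plane(c,k.reshape(-1,2),z)[:,:2].astype(np.float32)
    return cv2.minAreaRect(P),P
E
python3 - <<'E'
from m import *
c=cam('top'); hsv=cv2.cvtColor(c['frame'],cv2.COLOR_RGB2HSV)
for n,p in dict(cupL=(195,155),cupR=(315,160),block=(198,226),blue=(285,240),bench=(230,225),door=(195,189),tin=(246,296)).items(): print(n,hsv[p[1],p[0]])
H,S,V=[hsv[...,i].astype(int) for i in range(3)]
M=(V>190)&(H>15)&(H<35)&(S>40)&(S<160)
for n,near in (('L',(195,155)),('R',(315,160))):
    r,P=quad(c,M,80,near,1000); print(n,r,cv2.boxPoints(r).round().tolist())
M=(H>8)&(H<30)&(V>165)&(S>50); r,P=quad(c,M,40,(198,226),300); print('block',r,cv2.boxPoints(r).round().tolist())
M=(H>100)&(H<130)&(S>150); r,P=quad(c,M,40,(285,240)); print('blue',r,cv2.boxPoints(r).round().tolist())
for n,uv,z in (('tin edges',[(232,297),(260,297),(246,282)],40),('pliers',[(144,300),(200,268),(205,285)],5),('case right edge',[(115,195),(115,250),(110,320)],100),('glue',[(140,160)],80),('hinge top front',[(162,190),(225,194)],80)):
    print(n,plane(c,uv,z).round().tolist())
print(proj(c,[[400,0,0],[500,100,0]]))
E
```

```text
cupL [ 20 110 216]
cupR [ 19 110 216]
block [ 16 143 200]
blue [109 185 168]
bench [ 14 110 165]
door [ 19  36 168]
tin [ 16  43 135]
L ((654.5679321289062, 112.89122772216797), (148.84207153320312, 145.4065399169922), 88.78498840332031) [[580.0, 40.0], [726.0, 37.0], [729.0, 186.0], [583.0, 189.0]]
R ((647.7078247070312, -182.20664978027344), (148.8367156982422, 145.71115112304688), 83.49824523925781) [[567.0, -248.0], [712.0, -264.0], [729.0, -117.0], [584.0, -100.0]]
block ((451.9914855957031, 108.88229370117188), (367.84423828125, 171.7472381591797), 85.79910278320312) [[353.0, -68.0], [524.0, -81.0], [551.0, 286.0], [380.0, 299.0]]
blue ((457.74725341796875, -115.73866271972656), (58.53816223144531, 87.04817962646484), 53.72710418701172) [[405.0, -114.0], [476.0, -165.0], [510.0, -118.0], [440.0, -66.0]]
tin edges [[309.0, 12.0, 40.0], [311.0, -57.0, 40.0], [347.0, -21.0, 40.0]]
pliers [[287.0, 241.0, 5.0], [374.0, 98.0, 5.0], [331.0, 84.0, 5.0]]
case right edge [[551.0, 294.0, 100.0], [422.0, 288.0, 100.0], [258.0, 295.0, 100.0]]
glue [[639.0, 244.0, 80.0]]
hinge top front [[568.0, 186.0, 80.0], [562.0, 35.0, 80.0]]
[[238.30588885 258.81517385]
 [200.95486973 219.22067783]]
```

Request:
{"method": "send_rows", "body": {"moves": [[[0, 0, 0, -0.14, 0.4], [0, 0, 0, -0.14, 0.4], [0, 0, 0, -0.14, 0.4], [0, 0, 0, -0.14, 0.4], [0, 0, 0, -0.14, 0.4], [0, 0, 0, -0.14, 0.4], [0, 0, 0, -0.14, 0.4], [0, 0, 0, -0.14, 0.4], [0, 0, 0, -0.14, 0.4], [0, 0, 0, 0, 0.4]]]}}

```text
time_s: 1.15
position: [167.6, -523.6, 230.8]
eef_rot: [-2.222, -2.22, -0.001]
wrist_force: [-1.1, -0.3, 0.4]
gripper_width: 50.9
finger_force: 0.0
```

```bash
python3 - <<'E'
from m import *
c=cam('top'); hsv=cv2.cvtColor(c['frame'],cv2.COLOR_RGB2HSV)
H,S,V=[hsv[...,i].astype(int) for i in range(3)]
for s in (115,125):
    M=((H>8)&(H<26)&(V>150)&(S>s)).astype(np.uint8); M=cv2.morphologyEx(M,cv2.MORPH_OPEN,np.ones((5,5),np.uint8)); M[:200]=0; M[252:]=0; M[:,:175]=0;M[:,225:]=0
    r,P=quad(c,M,40,(198,226),300); print('block',r,cv2.boxPoints(r).round().tolist())
print(plane(c,np.array([(281,307),(323,317),(306,371),(272,357)])/1.5,40).round())
s=status.observe(); print(s['position'],cv2.Rodrigues(s['eef_rot'])[0].round(3),s['gripper_width'])
E
```

```text
block ((481.2530822753906, 104.66275024414062), (60.84999084472656, 93.0097885131836), 75.96269226074219) [[429.0, 86.0], [519.0, 64.0], [534.0, 123.0], [444.0, 145.0]]
block ((482.5682373046875, 104.97162628173828), (59.76409912109375, 90.1405029296875), 75.68013000488281) [[432.0, 87.0], [519.0, 65.0], [534.0, 123.0], [446.0, 145.0]]
[[536. 130.  40.]
 [521.  60.  40.]
 [431.  85.  40.]
 [452. 142.  40.]]
[ 167.61871636 -523.67013997  230.91335469] [[ 0.004  1.    -0.   ]
 [ 1.    -0.004  0.001]
 [ 0.001 -0.    -1.   ]] 51.2347897884341
```

Request:
{"method": "send_rows", "body": {"moves": [[[0.044, 0.021, 0, 0, 0.4], [0.044, 0.021, 0, 0, 0.4], [0.044, 0.021, 0, 0, 0.4], [0.044, 0.021, 0, 0, 0.4], [0.044, 0.021, 0, 0, 0.4], [0.044, 0.021, 0, 0, 0.4], [0.044, 0.021, 0, 0, 0.4], [0.044, 0.021, 0, 0, 0.4], [0.044, 0.021, 0, 0, 0.4], [0.044, 0.021, 0, 0, 0.4], [0.044, 0.021, 0, 0, 0.4], [0.044, 0.021, 0, 0, 0.4], [0.044, 0.021, 0, 0, 0.4], [0.044, 0.021, 0, 0, 0.4], [0.044, 0.021, 0, 0, 0.4], [0.042, 0.018, 0, 0, 0.4], [0, 0, 0, 0.12, 0.4], [0, 0, 0, 0.12, 0.4], [0, 0, 0, 0, 0.4]]]}}

```text
time_s: 3.1
position: [501.3, 178.4, 230.8]
eef_rot: [-2.473, -1.937, 0.002]
wrist_force: [-0.6, 0.1, -0.1]
gripper_width: 51.3
finger_force: 0.0
```

```bash
python3 - <<'E'
from m import *
s=status.observe(); R=cv2.Rodrigues(s['eef_rot'])[0];print(s['position'],R.round(3),s['joint_positions'].round(2))
print('to start',R.T@(np.array([500,178,15])-s['position']))
E
```

```text
[501.29050607 178.35243062 230.76697527] [[ 0.24   0.971 -0.001]
 [ 0.971 -0.24  -0.   ]
 [-0.001 -0.001 -1.   ]] [ 0.24  0.05  1.41 -0.    1.68  0.48]
to start [ -0.52238303  -0.98514575 215.76824103]
```

Request:
{"method": "send_rows", "body": {"moves": [[[0, 0, 0.045, 0, 0.4], [0, 0, 0.045, 0, 0.4], [0, 0, 0.045, 0, 0.4], [0, 0, 0.045, 0, 0.4], [0, 0, 0.025, 0, 0.4], [0, 0, 0.012, 0, 0.4], [-0.015, 0, 0, 0, 0.4], [-0.01, 0, 0, 0, 0.4], [-0.01, 0, 0, 0, 0.4], [-0.01, 0, 0, 0, 0.4], [-0.01, 0, 0, 0, 0.4], [0, 0, 0, 0, 0.4]]]}}

```text
time_s: 4.3
position: [488.3, 123.0, 15.0]
eef_rot: [2.473, 1.936, 0.001]
wrist_force: [-0.2, -0.3, -0.1]
gripper_width: 51.4
finger_force: 0.0
```

Request:
{"method": "send_rows", "body": {"moves": [[[-0.01, 0, 0, 0, 0.4], [-0.01, 0, 0, 0, 0.4], [-0.01, 0, 0, 0, 0.4], [-0.01, 0, 0, 0, 0.4], [-0.01, 0, 0, 0, 0.4], [-0.01, 0, 0, 0, 0.4], [-0.01, 0, 0, 0, 0.4], [-0.01, 0, 0, 0, 0.4], [-0.007, 0, 0, 0, 0.4], [-0.005, 0, 0, 0, 0.4], [0, 0, 0, 0, 0.4]]]}}

```text
time_s: 5.4
position: [465.9, 34.3, 14.1]
eef_rot: [2.473, 1.937, -0.001]
wrist_force: [-1.2, 0.3, -0.1]
gripper_width: 51.5
finger_force: 0.0
```

```bash
python3 - <<'E'
from m import *
c=cam('top'); save(c,'top1.png')
s=status.observe(); print(s['position'])
E
```

```text
[465.98455821  34.62292539  14.07486152]
```

View pics/top1.png

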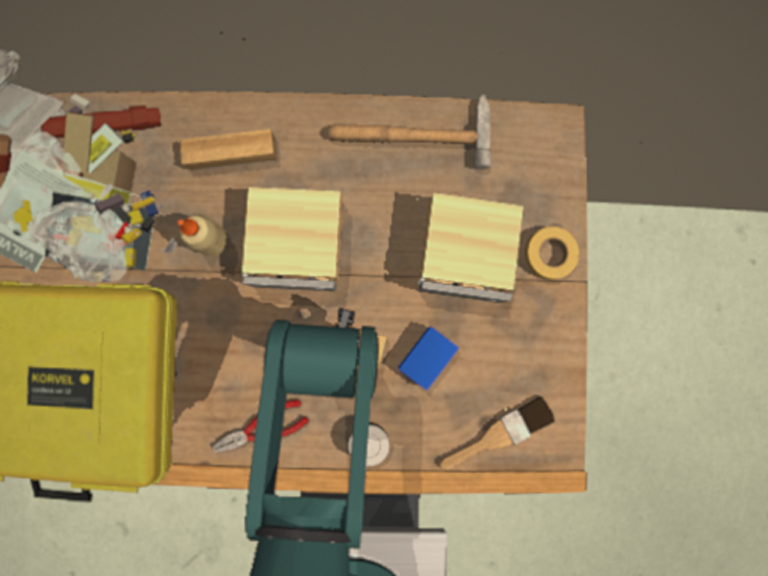

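The push is done. The block's right face shows at about (383,350), just left of the blue block at (398,360), and the arm hides the rest. I'll back off and check.

Request:
{"method": "send_rows", "body": {"moves": [[[0.01, 0, 0, 0, 0.4], [0.03, 0, 0, 0, 0.4], [0, 0, -0.04, 0, 0.4], [0, 0, -0.05, 0, 1], [0, 0, -0.05, 0, 1], [0, 0, -0.05, 0, 1], [0.05, 0, 0, -0.12, 1], [0.05, 0, 0, -0.12, 1], [0.05, 0, 0, 0, 1], [0, -0.05, 0, 0, 1], [0, 0, 0, 0, 1]]]}}

```text
time_s: 6.55
position: [437.7, 224.0, 199.2]
eef_rot: [-2.211, -2.222, 0.018]
wrist_force: [-0.4, -0.1, 0.5]
gripper_width: -0.3
finger_force: 0.0
```

```bash
python3 - <<'E'
from m import *
c=cam('top'); save(c,'top2.png'); save(cam('side'),'side2.png')
hsv=cv2.cvtColor(c['frame'],cv2.COLOR_RGB2HSV)
H,S,V=[hsv[...,i].astype(int) for i in range(3)]
M=((H>8)&(H<26)&(V>150)&(S>120)).astype(np.uint8); M=cv2.morphologyEx(M,cv2.MORPH_OPEN,np.ones((5,5),np.uint8)); M[:200]=0; M[275:]=0; M[:,:225]=0;M[:,275:]=0
r,P=quad(c,M,40,(245,235),100); b=cv2.boxPoints(r); print('block',r,b.round().tolist())
print('clear',np.hypot(*(P-[580,187]).T).min()-147)
M=(H>100)&(H<130)&(S>150); r,P=quad(c,M,40,(285,240)); print('blue',cv2.boxPoints(r).round().tolist())
s=status.observe(); R=cv2.Rodrigues(s['eef_rot'])[0];print(s['position'],R.round(3),s['gripper_width'])
E
```

```text
block ((454.9906311035156, -6.415699005126953), (59.62852096557617, 90.23426818847656), 76.65057373046875) [[404.0, -25.0], [492.0, -46.0], [506.0, 12.0], [418.0, 33.0]]
clear 44.658229657016875
blue [[405.0, -114.0], [476.0, -165.0], [510.0, -118.0], [440.0, -66.0]]
[442.82100859 223.23994327 203.61438231] [[-0.002  1.    -0.001]
 [ 1.     0.002 -0.001]
 [-0.001 -0.001 -1.   ]] 0.2394248030431172
```

View pics/top2.png

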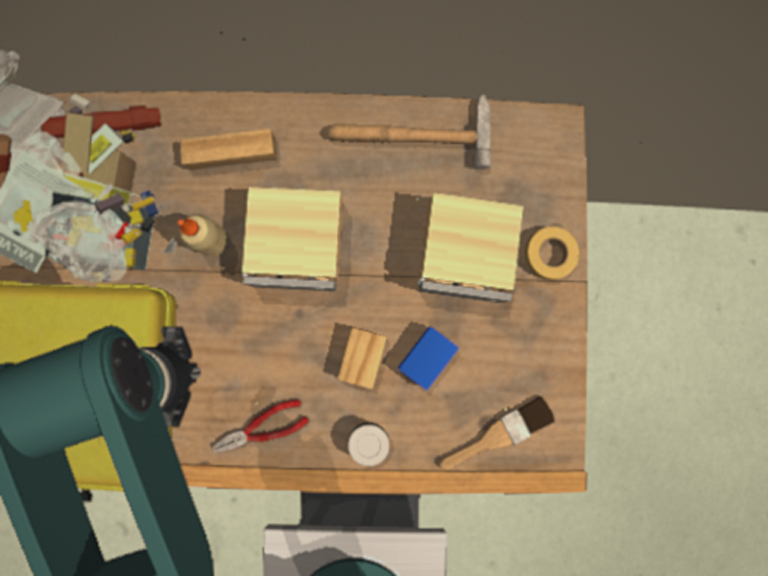

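View pics/side2.png

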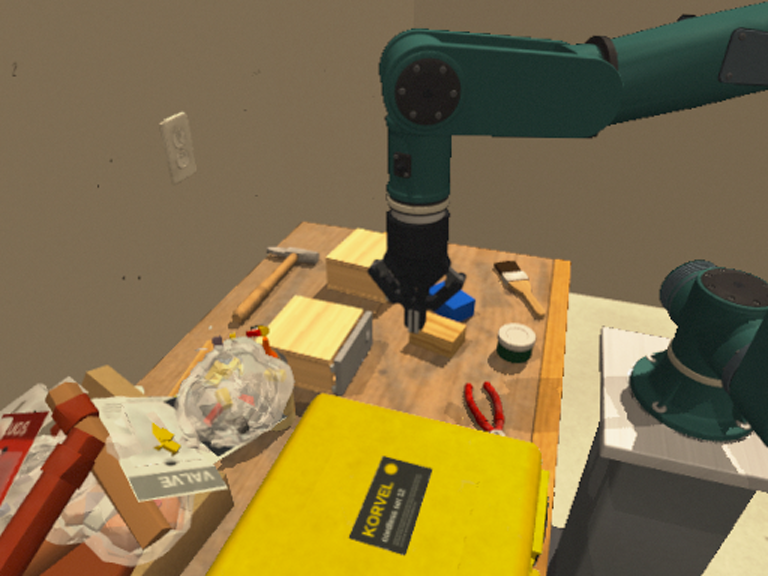

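The block now lies at (455,-6), about 45 mm clear of the swing. In the top view it is at (363,358) and the blue block, at (428,357), hasn't moved. The side view shows the door still shut, with its disc near (368,337). Next I go to the press station.

Request:
{"method": "send_rows", "body": {"moves": [[[-0.039, 0.022, 0, 0, 1], [-0.039, 0.022, 0, 0, 1], [-0.039, 0.022, 0, 0, 1], [-0.039, 0.021, 0, 0, 1], [0, 0, 0.043, 0, 1], [0, 0, 0.043, 0, 1], [0, 0, 0.042, 0, 1], [0, 0, 0.03, 0, 1], [0, 0, 0.01, 0, 1], [0, 0, 0, 0, 1], [0, 0, 0, 0, 1]]]}}

```text
time_s: 7.75
position: [532.8, 65.9, 38.7]
eef_rot: [2.221, 2.218, 0.005]
wrist_force: [0.5, 0.6, 0.3]
gripper_width: 0.1
finger_force: 0.0
```

```bash
python3 - <<'E'
from m import *
s=status.observe(); print(s['position'],s['wrist_force'])
c=cam('side'); f=c['frame'][165:295,150:320]; cv2.imwrite('pics/side3.png',cv2.resize(f[:,:,::-1],None,fx=4,fy=4,interpolation=cv2.INTER_CUBIC))
print((proj(c,[[565,68,45],[580,187,45],[576,40,45],s['position']])-[150,165])*4)
E
```

```text
[532.80630324  65.92118292  38.71188999] [0.54877604 0.55592297 0.2631284 ]
[[381.6853252  232.45609868]
 [294.15908917 341.30438586]
 [380.26283449 205.74488433]
 [427.74728181 247.12031957]]
```

View pics/side3.png

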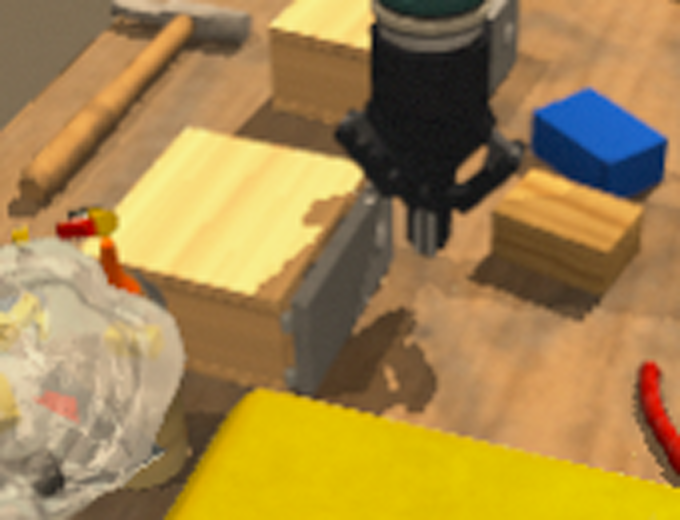

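The disc shows at crop (384,228) against a predicted (382,232), so the estimate holds. Now I advance gently.

Request:
{"method": "send_rows", "body": {"moves": [[[0.002, 0.01, 0, 0, 1], [0, 0.006, 0, 0, 1], [0, 0.002, 0, 0, 1], [0, 0, 0, 0, 1], [0, 0, 0, 0, 1]]]}}

```text
time_s: 8.3
position: [550.3, 68.0, 38.4]
eef_rot: [2.221, 2.219, 0.003]
wrist_force: [-3.2, -0.2, 6.6]
gripper_width: -0.5
finger_force: 3.3
```

Request:
{"method": "send_rows", "body": {"moves": [[[0, 0.002, 0, 0, 1], [0, 0.002, 0, 0, 1], [0, 0, 0, 0, 1], [0, 0, 0, 0, 1]]]}}

```text
time_s: 8.7
position: [551.3, 67.9, 38.3]
eef_rot: [-2.221, -2.219, 0.005]
wrist_force: [-11.2, -1.1, 12.1]
gripper_width: -0.2
finger_force: 7.8
```

Request:
{"method": "send_rows", "body": {"moves": [[[0, 0.002, 0, 0, 1], [0, 0, 0, 0, 1], [0, 0, 0, 0, 1]]]}}

```text
time_s: 9.0
position: [551.4, 67.9, 38.3]
eef_rot: [-2.219, -2.217, 0.01]
wrist_force: [-16.3, -2.3, 14.8]
gripper_width: 0.1
finger_force: 10.7
```

The upward 15 N shows the flared finger linkage bearing on the door's top edge. I'll retreat and see whether the catch has freed.

Request:
{"method": "send_rows", "body": {"moves": [[[0, -0.01, 0, 0, 1], [0, -0.02, 0, 0, 1], [0, -0.03, 0, 0, 1], [0, -0.03, 0, 0, 1], [0, 0, 0, 0, 1], [0, 0, 0, 0, 1], [0, 0, 0, 0, 1]]]}}

```text
time_s: 9.7
position: [466.3, 68.1, 37.1]
eef_rot: [2.221, 2.219, 0.003]
wrist_force: [0.5, -0.3, -0.9]
gripper_width: 0.1
finger_force: 0.2
```

```bash
python3 - <<'E'
from m import *
s=status.observe(); print(s['position'],s['wrist_force'])
c=cam('side'); a=c['frame'][150:290,160:330]; t=cam('top'); b=t['frame'][110:250,120:290]
cv2.imwrite('pics/both4.png',cv2.resize(np.vstack([a,b])[:,:,::-1],None,fx=2.1,fy=2.1,interpolation=cv2.INTER_CUBIC))
E
```

```text
[466.30669716  68.14027624  37.05520303] [ 0.51743063 -0.34185945 -0.88948579]
```

View pics/both4.png

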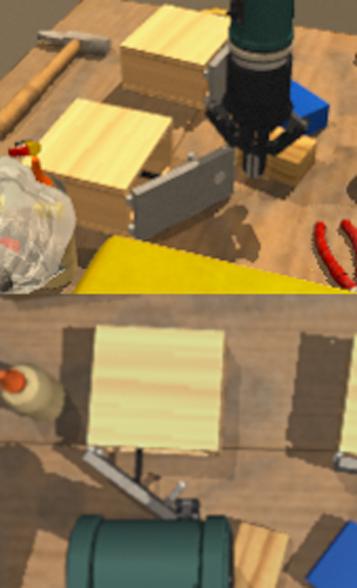

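The catch has freed. In the side view the door stands ajar, and the top view shows it running from its hinge at (90,452) to its edge near (180,515). Next I raise the tip, go round the free edge and come in behind the door.

Request:
{"method": "send_rows", "body": {"moves": [[[0, 0, -0.025, 0, 1], [-0.02, 0, 0, 0, 1], [-0.023, 0, 0, 0, 1], [0, 0.03, 0, 0, 1], [0, 0.03, 0, 0, 1], [0, 0.019, 0, 0, 1], [0, 0, 0, 0, 1], [0.018, 0, 0, 0, 1], [0.018, 0, 0, 0, 1], [0, 0, 0, 0, 1], [0, 0, 0, 0, 1]]]}}

```text
time_s: 10.9
position: [543.4, 61.0, 61.1]
eef_rot: [2.221, 2.221, -0.001]
wrist_force: [-0.5, 1.0, 0.8]
gripper_width: 0.0
finger_force: 0.0
```

Request:
{"method": "send_rows", "body": {"moves": [[[0.012, -0.01, 0, 0, 1], [0.011, -0.01, 0, 0, 1], [0.006, -0.009, 0, 0, 1], [0.007, -0.01, 0, 0, 1], [0.008, -0.008, 0, 0, 1], [0.009, -0.008, 0, 0, 1], [0.009, -0.007, 0, 0, 1], [0.01, -0.006, 0, 0, 1], [0.011, -0.004, 0, 0, 1], [0.011, -0.004, 0, 0, 1], [0, 0, 0, 0, 1], [0, 0, 0, 0, 1]]]}}

```text
time_s: 12.1
position: [467.6, 155.5, 61.1]
eef_rot: [-2.221, -2.221, 0.001]
wrist_force: [-0.5, -0.5, 0.9]
gripper_width: -0.3
finger_force: 0.0
```

```bash
python3 - <<'E'
from m import *
s=status.observe(); print(s['position'],s['wrist_force'])
c=cam('side'); a=c['frame'][150:290,160:330]; t=cam('top'); b=t['frame'][110:250,120:290]
cv2.imwrite('pics/both5.png',cv2.resize(np.hstack([a,b])[:,:,::-1],None,fx=2.3,fy=2.3,interpolation=cv2.INTER_CUBIC))
E
```

```text
[467.56079468 155.50721205  61.10277965] [-0.50060864 -0.47585931  0.89122761]
```

View pics/both5.png

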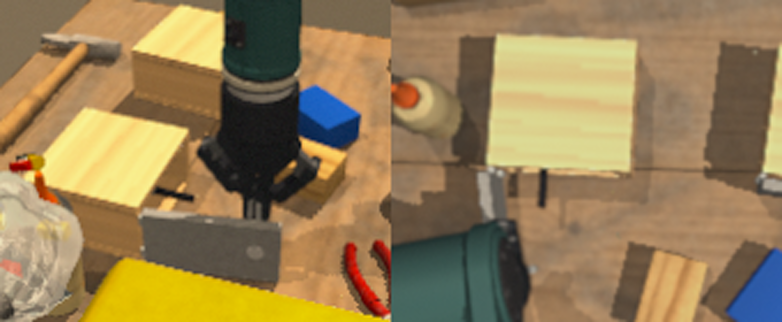

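The door is now near 1.45 rad. In the top crop it runs almost straight toward the robot at about column 490. I'll finish the swing gently, then back away.

Request:
{"method": "send_rows", "body": {"moves": [[[0.007, -0.002, 0, 0, 1], [0.005, -0.001, 0, 0, 1], [0.003, 0, 0, 0, 1], [0, 0, 0, 0, 1], [0, 0, 0, 0, 1], [-0.01, 0, 0, 0, 1], [-0.03, 0, 0, 0, 1], [-0.03, 0, 0, 0, 1], [0, 0, -0.04, 0, 1], [0, 0, -0.05, 0, 1], [0, 0, -0.05, 0, 1], [-0.05, -0.01, 0, 0, 1], [-0.05, -0.03, 0, 0, 1], [-0.05, -0.03, 0, 0, 1], [-0.05, -0.03, 0, 0, 1], [-0.05, 0, 0, 0, 1], [-0.05, 0, 0, 0, 1], [-0.04, 0, 0, 0, 1], [0, 0, 0, 0, 1], [0, 0, 0, 0, 1]]]}}

```text
time_s: 14.2
position: [376.7, -218.2, 201.0]
eef_rot: [-2.225, -2.216, -0.0]
wrist_force: [-0.3, 0.3, -0.3]
gripper_width: 0.2
finger_force: 0.0
```

```bash
python3 - <<'E'
from m import *
s=status.observe(); print(s['position'],s['wrist_force'])
save(cam('top'),'top6.png')
E
```

```text
[ 376.68975817 -218.18421912  201.01001113] [-0.29801104  0.25257458 -0.25549368]
```

View pics/top6.png

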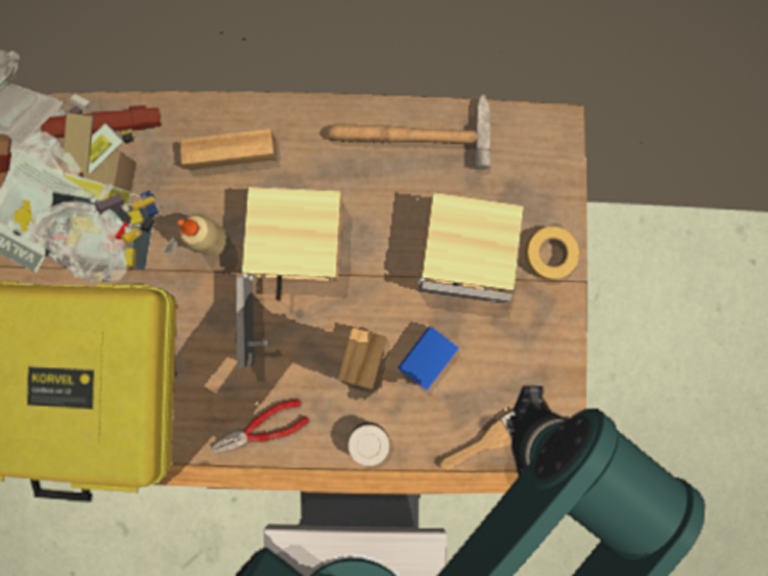

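The door stands square, running from (243,278) to (243,366). The block is clear at (363,358), the other door is shut and the bystanders haven't moved.

```bash
python3 -c "
from plant import manip
print(manip.hand_in())"
```

```text
the job is handed in; nothing more can be done
None
```

The job is handed in after about 14 s of robot time: the block was pushed aside to about 45 mm clear of the door's swing, then the door was pressed, sprang ajar and was swung to about square. One flaw was that the first press bore partly on the door's top edge (about 16 N inward, 15 N upward). The other cupboard stayed shut and nothing else moved in the last picture.

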